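# Put the spices away and wedge the box's dovetailed lid shut

## Robot

A 6-joint arm with a two-finger parallel gripper is mounted at the origin on a cart in front of the work surface, level with it; the furniture and walls round the work are solid. World frame = base frame: x ahead of the robot, y to its left, z up, the work surface at z = 0. Lengths are in m, angles in rad, forces in N, time in s.
With the tool pointing down it reaches from about 0.225 to 0.875 m from the base axis. Payload 3.4 kg.
Tool frame: the origin (TCP) lies on the centre line of the jaws, within the pads' length; the fingertips stand 17 mm ahead of it and the grasp point (between the pads) lies 2 mm behind it (robot.tcp_to_tips is the distance from the TCP to the fingertips, in m); z points along the fingers, y is the line along which they close (so a half turn about z gives the same grasp; the last joint's range is limited). The gripper opens to 85 mm and grips with 20 to 120 N. Pads are 22 mm wide; open, the fingers measure 114 mm over their backs; the gripper's body (76 mm by 85 mm) begins 54 mm behind the grasp point. The pads swing forward as they close: fully open they stand 13 mm farther back than shut.
Start: joints at [-1.31, 0.276, 1.505, -0, 1.361, -0.121], TCP at [0.214, -0.534, 0.221] pointing down, gripper open.
Joint ranges: [-2.89, 2.89], [-0.75, 2.08], [0.22, 2.7], [-1.18, 4.32], [0.11, 2.71], [-2.7, 2.7]. Speed limits (rad/s): [2.57, 2.57, 3.14, 3.14, 3.14, 3.14].

## Interface

Orientations are given as a rotation vector (axis times angle).
In Python, from workcell import robot gives the robot as it stands.
- The arm moves only by the tool drive_tool, never from a script. Its argument "deltas" is a list of rows, each a list of 2 entries, a list of its own where there are three numbers: the shift along the tool's x, y, z scaled (see below), then the turn, a rotation vector about the tool's x, y, z scaled (see below). A call has 1 to 8 rows; each row is the pose to reach, as a shift and turn from the pose commanded when the call began, along the tool's axes at that moment; what a row does not reach only later rows make up. The controller multiplies each number of a shift by 0.3 m and each number of a turn by 1.5 rad. A row lasts 1/10 s, in which the tool goes at most 50 mm and 8.59 degrees, less where a joint would pass 70% of its speed; a pose out of reach is approached as far as the arm can. A call with a number of a shift or a turn outside -1 to 1 is refused whole. A call with a gripper value outside its range is refused whole. "hand" is the opening, from -1 (shut) to 1 (fully open), so that 0 is half open, set as the call begins (left out, the last holds). The fingers move at their own pace and stop on an object; the grip force is fixed at half the most. Time passes only in rows, so rows that repeat a pose let the fingers close. It gives the time, the measured TCP pose, the force, the opening and the grip force at its end, in the units of the state.
- robot.get_state(): the state, without advancing time (a new reading comes with each control period).
- robot.capture(name): name is "scene" or "top" or "wrist"; returns a dict with "image" (480x640x3 uint8, red, green, blue), "fov_y" (degrees; the focal length in pixels is half the picture's height over the tangent of half this angle, whatever the lens; pixels are square), "cx", "cy" (the principal point, pixels), "extrinsics" (4x4, takes a point from world to camera coordinates); the wrist camera has in their place "tool_from_camera" (4x4, takes a point from camera to tool coordinates, whose origin is the TCP and whose axes are the flange's). Camera axes: x right, y down, z forward; pixel columns grow to the right and rows downward; lengths in m; the calibration is good to about 2 mm. A picture is of the moment at which its call begins: read the wrist's pose just before it. There is no depth.
- robot.sign_off(): hands the job in; it is judged then, once.
Trained networks look in a picture, given as the dict that the camera call returned (one of the last four; its "shot" number tells which), for a name from the list of things; names that differ only in an ending like _2 or _b are one class to them, and where a whole thing is asked for, a point or a joint stands for the part that bears it (a point fixed in the world has none). Each returns a list of dicts, best first, with "confidence" (0 to 1); they miss things now and then, are a little off and sometimes report something else, mostly with a low value. They report only what shows in the picture. A call takes as long as a camera call.
- robot.regions_of(name, picture): "region" (480x640 bool, what is visible of it) and "bbox" ([left, top, right, bottom] in pixels, round what is visible of it).
- robot.mark_of(name, picture): "at" ([column, row] in pixels: a listed point, or the origin of a listed thing).
The state is a dict: "clock": time; "joints": joint angles; "dq": joint speeds; "joint_torque": joint torques, N m; "ee_pos": TCP position; "tool_rot": TCP orientation; "wrist_force": force on the tool from outside, world axes, zero at the start; "wrist_torque": the same for the moment, N m; "width": finger opening in m; "finger_force": force on a finger pad.
Only numpy, scipy, OpenCV 4.12 (cv2) and the standard library are available. Lean on these libraries where they do the work, as an engineer would, in place of code of your own. Each camera call takes 0.05 s, during which the arm holds its last target. There are 200 camera calls.

## Task

Plaster dust will soon be flying here, so put the spices away: stand the two spice jars upright in the open wooden box, one in each compartment, then fit the loose lid, narrow end first, into the dovetailed ways at the box's open end and slide it along until it wedges tight, its wide end flush with the box. Set things down instead of dropping them, leave the salt shaker, the mug and the tin where they stand, and let go of everything.

Things in the scene. Friction and masses are not known exactly. Their poses are not given: they have to be found in the camera images.
- spice_box: Open reddish-brown wooden box, finger-jointed, 190 mm long (its x), 136 wide (y), 130 high; it stands fast. Origin: centre of its underside. +x is the way the lid slides in: the mouth, with a lower wall (114 high, 10 thick), is at x = -95, the closed end (wall 12 thick) at x = +95. Battens on the side walls form the ledge for the lid, 116 mm up, and leave 98 mm clear between them.
- box_mouth (a point): Point on the box, its axes: on the centre line at the mouth (x = -95 mm), at ledge height (116 mm up). Above the ledge each side wall is a dovetailed way, undercut 5 mm in 13 mm of height and tapered in plan: at the ledge the ways stand 120 mm apart here and 7.9 mm less per 100 mm farther in.
- box_lid_home (a point): Point on the box, its axes: where the lid's origin lies, axes parallel, when wedged home: x = -8 mm, y = 0, 116 mm above the worktop. The lid's wide end is then flush with the mouth, and 4 mm stay free before the closed end.
- box_place_mouth (a point): Point on the box: middle of the floor of the compartment by the mouth (x = -44.5 mm, y = 0, 8 mm above the worktop). The compartment is 81 mm along x, 112 mm across; a divider 6 mm thick, up to 48 mm above the worktop, parts it from the other.
- box_place_far (a point): Point on the box: middle of the floor of the compartment by the closed end (x = +42.5 mm, y = 0, 8 mm above the worktop), 81 mm along x, 112 mm across.
- lid: Light wooden lid, lying right side up: 174 mm long (its x), 13 thick, 0.18 to 0.29 kg, edges dovetailed (underside 5 mm wider each side than the top). Origin: centre of its underside; +x points to the narrow end, which goes in first. It slides with 1 to 4 N, then stops hard within 1 mm; a push of 8 to 20 N wedges it. Held off-centre it binds early; free to shift, it centres itself.
- lid_narrow_end (a point): Point on the lid: middle of its narrow end, on the underside (x = +87 mm). The underside is 106.3 mm wide here, 120 mm at the other end. Play on each side in the ways: 6.8 mm on entering, 3.9 mm when 100 mm short of home, 1.8 mm at 45 mm, none at home. The undercut lets it be lowered in or lifted out only 140 mm or more short of home.
- lid_pull (a point): Point on the lid: centre of its dark pull bar, 25 mm above the underside. The bar is 18 mm thick along x, 74 mm long along y, and rises 24 mm above the board (13 to 37 mm over the underside).
- spice_a: Spice jar to be put away: a standing clear round jar, dark blue label, dark screw cap with a dark blue top; 41 mm across, 105 mm high, the cap its top 25 mm, 0.08 to 0.15 kg. Origin: centre of its underside, z along the jar.
- spice_b: The other spice jar to be put away: the same shape (41 mm across, 105 mm high, 0.08 to 0.15 kg), dark cap with a dark red top. Origin: centre of its underside, z along the jar.
- salt_shaker: Salt shaker, to be left alone: a standing glass with a grey domed cap, 44 mm across, 90 mm high. It and the two jars trade places between runs. Origin: centre of its underside.
- mug: Cream mug with a beige band, to be left alone: 94 mm high, 82 mm across, 120 mm with its handle, which sticks out to its -y. Origin: middle of that outline, on the underside.
- tomato_tin: Small food tin with a tomato label, to be left alone: 75 mm across, 58 mm high. Origin: centre of its underside.
- microwave: Black microwave oven, fixed, limits the gripper's room: origin centre of its underside, axes along the world's; it reaches 181 mm towards the robot (-x) with its handle, +-231 mm in y, 256 mm high. Above it a wall cupboard: underside at z = 0.56 m, y = -0.16 to 0.65 m, front at x = 0.61 m.

How it is judged:
By the outcome, as a careful person would: the job done as asked, in the order asked, and still so for the second after the job is handed in, with the robot touching nothing.
It also fails if it takes over 72 s, if anything falls off the work surface, if the arm or the gripper's body presses on something with over 40 N, if the wrist force passes 120 N, or if a joint passes its speed limit or range.

## Working session

There is one attempt and no reset: what is moved stays moved. The work goes in short steps, Python scripts to look and compute and a tool call to move; the robot and the scene stay as the last step left them, time stands still between calls to the robot, and variables do not carry over. Pictures are saved under pics/ and viewed, at most 10 in all, crops included, and the job is handed in when it is done.

Besides the shell and the picture viewer there is one more tool, called after ">>>" as name(argument=value, ...), one argument or row to a line, values as JSON. drive_tool: Moves the arm, as the interface text tells. Shifts and turns lie within -1 to 1; 1 stands for 0.3 m of shift or 1.5 rad of turn. Its arguments: {"type":"object","properties":{"deltas":{"type":"array"},"hand":{"type":"number"}},"required":["deltas"]}

```bash
mkdir -p pics; ls; cat > h.py <<'E'
import numpy as np, cv2
from scipy.spatial.transform import Rotation as R
from workcell import robot
def ray(p,uv,st=None):
    f=240/np.tan(np.radians(p['fov_y'])/2)
    d=np.array([(uv[0]-p['cx'])/f,(uv[1]-p['cy'])/f,1.])
    if 'extrinsics' in p: T=np.linalg.inv(np.array(p['extrinsics']))
    else:
        W=np.eye(4);W[:3,:3]=R.from_rotvec(st['tool_rot']).as_matrix();W[:3,3]=st['ee_pos']
        T=W@np.array(p['tool_from_camera'])
    return T[:3,3],T[:3,:3]@d
def at_z(p,uv,z,st=None):
    o,d=ray(p,uv,st); return o+d*(z-o[2])/d[2]
def save(p,n): cv2.imwrite(f'pics/{n}.png',cv2.cvtColor(np.asarray(p['image']),cv2.COLOR_RGB2BGR))
E
python3 - <<'E'
from h import *
np.set_printoptions(precision=4,suppress=True)
hz={'box_mouth':.116,'box_lid_home':.116,'box_place_mouth':.008,'box_place_far':.008,'lid_narrow_end':0,'lid_pull':.025,'lid':0,'spice_box':0,'spice_a':0,'spice_b':0,'salt_shaker':0,'mug':0,'tomato_tin':0,'microwave':0}
print(robot.get_state())
for c in('scene','top'):
    p=robot.capture(c);save(p,c)
    print(c,ray(p,(320,240)))
    for n,z in hz.items():
        for m in robot.mark_of(n,p)[:3]:
            print(n,round(m['confidence'],2),np.round(m['at'],1),at_z(p,m['at'],z))
E
```

```text
pics
{'clock': 0.0, 'joints': array([-1.31  ,  0.2766,  1.5061, -0.    ,  1.3607, -0.121 ]), 'dq': array([-0.0004,  0.0009,  0.0024,  0.0016,  0.0019,  0.0012]), 'joint_torque': array([ -0.0003, -41.6773, -24.5801,  -0.0001,   0.0108,   0.    ]), 'ee_pos': array([ 0.2141, -0.5331,  0.2196]), 'tool_rot': array([-3.0827, -0.5958,  0.0002]), 'wrist_force': array([ 0.5149, -0.669 ,  0.4197]), 'wrist_torque': array([-0.0191, -0.034 , -0.0465]), 'finger_force': 0.0, 'width': 0.08530146794629972}
scene (array([-0.3034,  0.5806,  1.1122]), array([ 0.5794, -0.3826, -0.7198]))
box_mouth 0.95 [388.8 173. ] [ 0.6357 -0.3021  0.116 ]
box_lid_home 0.57 [408.2 192.3] [ 0.5277 -0.2937  0.116 ]
box_place_mouth 0.6 [396.9 208.4] [ 0.5736 -0.3032  0.008 ]
box_place_mouth 0.47 [254.7 308. ] [0.461  0.2862 0.008 ]
box_place_far 0.76 [412.9 223.8] [ 0.4885 -0.3006  0.008 ]
lid_narrow_end 0.88 [250.  341.7] [0.3769 0.344  0.    ]
lid_pull 0.63 [256.1 308.4] [0.4461 0.2881 0.025 ]
lid_pull 0.3 [330.2 277.4] [0.4309 0.058  0.025 ]
lid 0.83 [251.5 314. ] [0.4532 0.3007 0.    ]
lid 0.62 [408.3 192.8] [ 0.6222 
[... 983 characters left out ...]
 283.7] [0.4479 0.2955 0.025 ]
lid 0.98 [216.3 287.6] [0.4424 0.2907 0.    ]
spice_box 0.92 [464.9 270.1] [ 0.5182 -0.2959  0.    ]
spice_a 0.83 [357.6 285.2] [ 0.4673 -0.0417  0.    ]
spice_a 0.68 [313.8 293.1] [0.4426 0.0606 0.    ]
spice_a 0.55 [210.8 285.5] [0.4466 0.3042 0.    ]
spice_b 0.83 [357.6 285.2] [ 0.4673 -0.0417  0.    ]
spice_b 0.68 [313.8 293.1] [0.4426 0.0606 0.    ]
spice_b 0.55 [210.8 285.5] [0.4466 0.3042 0.    ]
salt_shaker 0.53 [363.9 243.7] [ 0.5687 -0.0534  0.    ]
mug 0.7 [375.  206.6] [ 0.6635 -0.0776  0.    ]
mug 0.35 [475.5 214.5] [ 0.6578 -0.3237  0.    ]
tomato_tin 0.57 [145.8 260.1] [0.4983 0.4649 0.    ]
tomato_tin 0.35 [356.5 288. ] [ 0.4605 -0.0394  0.    ]
```

View pics/scene.png

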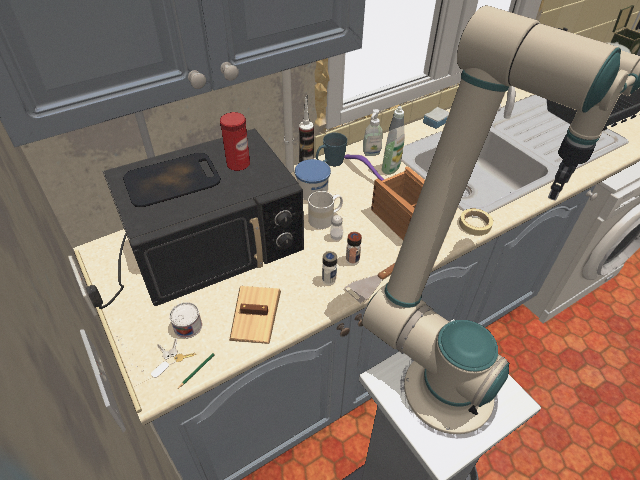

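View pics/top.png

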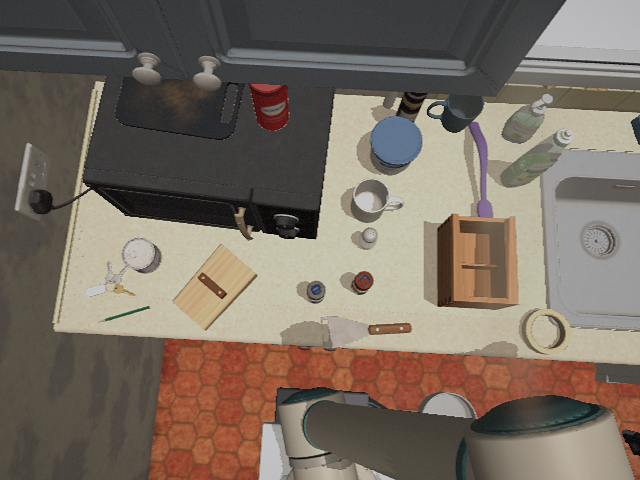

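The pictures show the following.
- **Scene picture:** the red jar is at (354,248) and the blue jar at (330,267), with the salt shaker at (337,228). The lid lies at (256,314) and the box is partly behind the arm.
- **Top picture:** the box is at (478,260) with its mouth away from the robot. The blue cap is at (316,290), the red cap at (363,282) and the salt shaker at (369,237).

I'll look at the box on the way to the jars.

>>> drive_tool(
  deltas=[
    [[0.9, -0.58, -0.53], [0, 0, 0.255]],
    [[0.9, -0.58, -0.53], [0, 0, 0.255]],
    [[0.9, -0.58, -0.53], [0, 0, 0.255]],
    [[0.9, -0.58, -0.53], [0, 0, 0.255]],
    [[0.9, -0.58, -0.53], [0, 0, 0.255]],
    [[0.9, -0.58, -0.53], [0, 0, 0.255]],
    [[0.9, -0.58, -0.53], [0, 0, 0.255]],
    [[0.9, -0.58, -0.53], [0, 0, 0.255]],
  ],
)

```text
clock: 2.3
ee_pos: [0.4028, -0.2684, 0.3828]
tool_rot: [3.14, 0.008, 0.009]
wrist_force: [-0.2, -0.4, -0.2]
width: 0.0853
finger_force: 0.0
```

```bash
cat >> h.py <<'E'
np.set_printoptions(precision=4,suppress=True)
HZ={'box_mouth':.116,'box_lid_home':.116,'box_place_mouth':.008,'box_place_far':.008,'lid_narrow_end':0,'lid_pull':.025,'lid':0,'spice_box':0,'spice_a':0,'spice_b':0,'salt_shaker':0}
def pr(st): print('t',round(st['clock'],2),'p',np.array(st['ee_pos']),'r',np.array(st['tool_rot']),'F',np.array(st['wrist_force']),'w',round(st['width'],4),'ff',st['finger_force'],'j',np.array(st['joints']))
def look(names,cam='wrist',fn=None,dz=0):
    st=robot.get_state();p=robot.capture(cam);pr(st)
    if fn: save(p,fn)
    for n in names:
        for m in robot.mark_of(n,p)[:3]:
            print(n,round(m['confidence'],2),np.round(m['at'],1),at_z(p,m['at'],HZ[n]+dz,st))
    return st,p
def go(x,y,z,yaw=None,st=None):
    """yaw: world angle of tool x (deg), tool down; prints scaled shift and turn"""
    st=st or robot.get_state();Rm=R.from_rotvec(st['tool_rot'])
    s=Rm.inv().apply(np.array([x,y,z])-st['ee_pos'])/.3
    t=np.zeros(3)
    if yaw is not None:
        tg=R.from_euler('z',yaw,degrees=True)*R.from_rotvec([np.pi,0,0]); t=(Rm.inv()*tg).as_rotvec()/1.5
    print('GO',np.round(s,3).tolist(),np.round(t,3).tolist(),'rows>',round(np.linalg.norm(s*.3)/.05,1),round(np.linalg.norm(t)*1.5/.15,1))
E
python3 - <<'E'
from h import *
st,p=look(['box_mouth','box_lid_home','box_place_mouth','box_place_far','spice_box'],fn='w1')
print(p['tool_from_camera'],p['fov_y'],robot.tcp_to_tips)
go(.43,.01,.30,0)
E
```

```text
t 2.3 p [ 0.4028 -0.2684  0.3828] r [3.1395 0.0076 0.0094] F [-0.2076 -0.3624 -0.2254] w 0.0853 ff 0.0 j [-0.7337  0.0816  1.3616  0.0025  1.6926  0.8326]
box_place_mouth 0.57 [347.  63.] [ 0.5699 -0.2968  0.008 ]
box_place_far 0.96 [346.  130.3] [ 0.4847 -0.297   0.008 ]
spice_box 0.88 [342.5  99.3] [ 0.5257 -0.2919  0.    ]
[[-0.001  -0.9654 -0.2606  0.0666]
 [ 1.     -0.0009 -0.0007  0.0004]
 [ 0.0005 -0.2606  0.9654 -0.1527]
 [ 0.      0.      0.      1.    ]] 66.32560535242567 0.017
GO [0.102, -0.942, 0.262] [-0.001, 0.001, -0.002] rows> 5.9 0.0
```

View pics/w1.png

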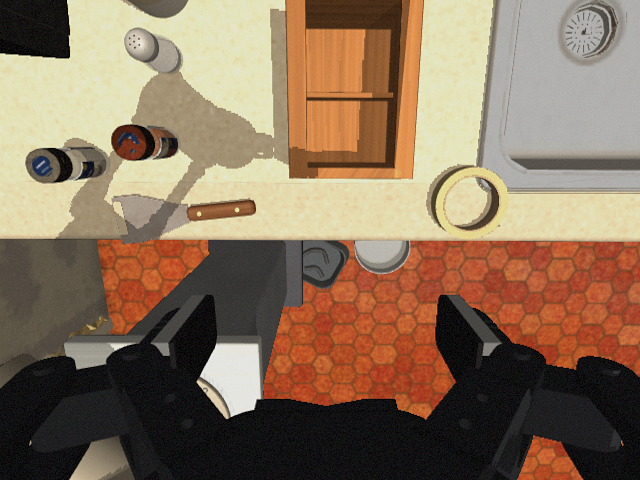

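The wrist view shows the box's closed end nearest the robot, at rows 165-178, with the box axis close to world -x. The red jar is at (145,142), the blue one at (60,165) and the salt shaker at (150,48).

>>> drive_tool(
  deltas=[
    [[0, -0.93, 0.34], [0, 0, 0]],
    [[0, -0.93, 0.34], [0, 0, 0]],
    [[0, -0.93, 0.34], [0, 0, 0]],
    [[0, -0.93, 0.34], [0, 0, 0]],
    [[0, -0.93, 0.34], [0, 0, 0]],
    [[0, -0.93, 0.34], [0, 0, 0]],
    [[0, -0.93, 0.34], [0, 0, 0]],
    [[0, -0.93, 0.34], [0, 0, 0]],
  ],
)

```text
clock: 3.4
ee_pos: [0.3996, 0.0072, 0.2767]
tool_rot: [3.141, 0.001, -0.003]
wrist_force: [0.1, 0.3, 1.0]
width: 0.0855
finger_force: 0.0
```

```bash
python3 - <<'E'
from h import *
st,p=look(['spice_a'],fn='w2')
for r in robot.regions_of('spice_a',p)[:3]:
    b=r['bbox'];print(r['confidence'],b)
    ys,xs=np.nonzero(r['region']);c,(w,h),a=cv2.minAreaRect(np.c_[xs,ys].astype(np.float32));print(c,w,h,a)
go(.4673,-.045,.2,0)
E
```

```text
t 3.4 p [0.3996 0.0072 0.2767] r [ 3.1408  0.0007 -0.0031] F [0.1062 0.2865 0.9795] w 0.0855 ff 0.0 j [-0.1555 -0.0245  1.725  -0.0011  1.4429  1.415 ]
spice_a 0.96 [370.3 135.8] [ 0.4703 -0.0434  0.    ]
spice_a 0.82 [283.3 161. ] [0.4425 0.0553 0.    ]
0.68 [350.3, 111.1, 412.2, 163.4]
(381.50006103515625, 139.5) 47.85185241699219 55.007266998291016 63.43495178222656
0.62 [246.0, 142.8, 299.4, 195.8]
(270.2500305175781, 166.75001525878906) 46.66904067993164 54.44721603393555 45.0
GO [0.223, 0.168, 0.259] [0.001, -0.0, -0.002] rows> 2.3 0.0
```

View pics/w2.png

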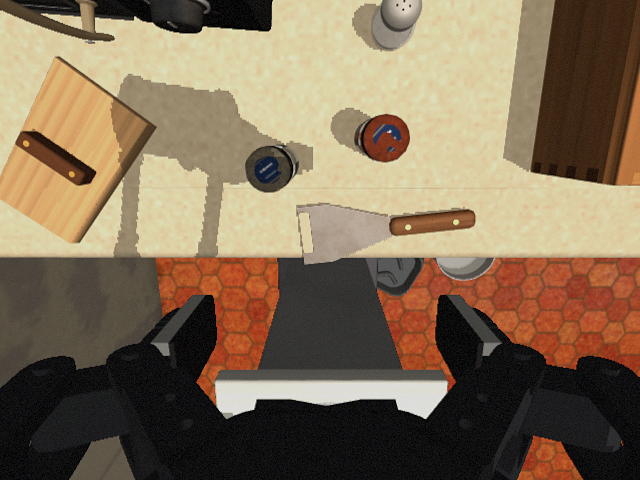

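The view shows the red cap at (386,138) and the blue cap at (269,170). Both base estimates agree with the top camera to within 3 mm. I'll take the red jar first.

>>> drive_tool(
  deltas=[
    [[0.231, 0.167, 0.25], [0, 0, 0]],
    [[0.231, 0.167, 0.25], [0, 0, 0]],
    [[0.231, 0.167, 0.25], [0, 0, 0]],
    [[0.231, 0.167, 0.4], [0, 0, 0]],
    [[0.231, 0.167, 0.52], [0, 0, 0]],
    [[0.231, 0.167, 0.606], [0, 0, 0]],
    [[0.231, 0.167, 0.606], [0, 0, 0]],
    [[0.231, 0.167, 0.606], [0, 0, 0]],
  ],
)

```text
clock: 4.35
ee_pos: [0.4699, -0.0438, 0.0964]
tool_rot: [3.141, -0.004, 0.001]
wrist_force: [0.0, -0.2, 0.7]
width: 0.0855
finger_force: 0.0
```

>>> drive_tool(
  deltas=[
    [[0, 0, 0], [0, 0, 0]],
    [[0, 0, 0], [0, 0, 0]],
    [[0, 0, 0], [0, 0, 0]],
    [[0, 0, 0], [0, 0, 0]],
    [[0, 0, 0], [0, 0, 0]],
    [[0, 0, 0], [0, 0, 0]],
  ],
  hand=-1,
)

```text
clock: 4.95
ee_pos: [0.4695, -0.0427, 0.0958]
tool_rot: [3.141, -0.001, 0.0]
wrist_force: [0.4, -0.3, 0.9]
width: -0.0001
finger_force: 0.0
```

The jaws shut on nothing, so I'll look.

```bash
python3 - <<'E'
from h import *
st,p=look(['spice_a'],fn='w3')
p=robot.capture('top');save(p,'t2')
i=cv2.imread('pics/t2.png')[180:360,260:480];j=cv2.imread('pics/w3.png')
cv2.imwrite('pics/c3.png',np.hstack([cv2.resize(i,(396,324)),cv2.resize(j,(400,324))]))
for m in robot.mark_of('spice_b',p):print(m['at'],m['confidence'],at_z(p,m['at'],0))
E
```

```text
t 4.95 p [ 0.4695 -0.0427  0.0958] r [ 3.1414 -0.0009  0.0004] F [ 0.4114 -0.2794  0.9116] w -0.0001 ff 0.0 j [-0.2383  0.2317  1.9105 -0.0001  0.9991  1.3331]
spice_a 0.97 [326.4 239.2] [ 0.469  -0.0434  0.    ]
spice_a 0.62 [186.3 276.8] [0.4411 0.0576 0.    ]
[312.7, 297.1] 0.62 [0.4331 0.0627 0.    ]
[355.6, 286.5] 0.42 [ 0.4639 -0.0371  0.    ]
```

View pics/c3.png

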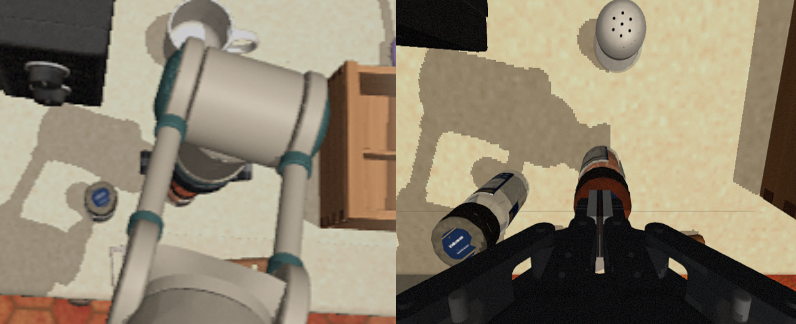

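```bash
python3 - <<'E'
from h import *
def proj(p,T,X):
    c=np.linalg.inv(T)@np.r_[X,1];f=240/np.tan(np.radians(p['fov_y'])/2);return p['cx']+f*c[0]/c[2],p['cy']+f*c[1]/c[2]
p=robot.capture('wrist');st=robot.get_state()
def TT(pos,rv):
    W=np.eye(4);W[:3,:3]=R.from_rotvec(rv).as_matrix();W[:3,3]=pos;return W@np.array(p['tool_from_camera'])
T2=TT([0.3996,0.0072,0.2767],[3.1408,.0007,-.0031]);T3=TT(st['ee_pos'],st['tool_rot'])
print('w2 red base/top',proj(p,T2,[.4695,-.0434,0]),proj(p,T2,[.4695,-.0434,.105]))
print('w3 red base/capbot/top',*[proj(p,T3,[.4695,-.0434,z]) for z in(0,.08,.105)])
print('w3 tips',*[proj(p,T3,[st['ee_pos'][0],st['ee_pos'][1],st['ee_pos'][2]-d]) for d in(.017,0)])
for r in robot.regions_of('spice_a',p): print(r['confidence'],r['bbox'])
print(p['cx'],p['cy'])
c=cv2.imread('pics/w3.png')[180:480,160:480];cv2.imwrite('pics/c4.png',cv2.resize(c,None,fx=2,fy=2))
E
```

```text
w2 red base/top (np.float64(370.2678177717484), np.float64(136.48930041778118)) (np.float64(384.790648382408), np.float64(135.59002266950225))
w3 red base/capbot/top (np.float64(326.3828748921774), np.float64(238.45170428843565)) (np.float64(326.6239984684057), np.float64(280.7536293430894)) (np.float64(326.7484175425586), np.float64(302.58130141278883))
w3 tips (np.float64(325.1518839992542), np.float64(279.92658178720336)) (np.float64(325.0851775115102), np.float64(293.8681743142721))
0.92 [286.3, 213.8, 378.1, 325.3]
0.88 [58.8, 252.4, 215.4, 396.7]
325.65813382881254 239.19128425237258
```

View pics/c4.png

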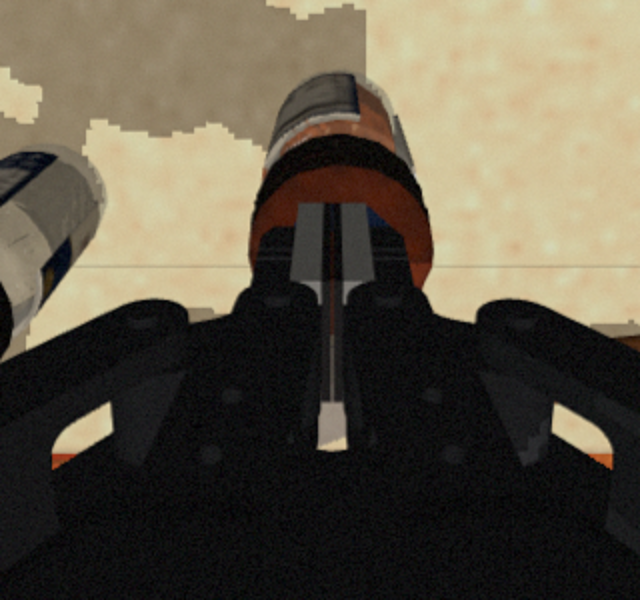

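The jar is where I measured it. The shut fingertips (crop row 203) appear above the cap, at about z = 0.107 if the pads are 22 mm wide, which is higher than stated. I'll open, go about 25 mm lower where it is safe either way, and grip again.

>>> drive_tool(
  deltas=[
    [[0, 0, 0], [0, 0, 0]],
    [[0, 0, 0], [0, 0, 0]],
    [[0, 0, 0], [0, 0, 0]],
    [[0, 0, 0], [0, 0, 0]],
    [[0, 0, 0.04], [0, 0, 0]],
    [[0, 0, 0.083], [0, 0, 0]],
    [[0, 0, 0.083], [0, 0, 0]],
  ],
  hand=1,
)

```text
clock: 5.95
ee_pos: [0.4681, -0.0424, 0.0696]
tool_rot: [-3.141, 0.001, 0.005]
wrist_force: [0.2, -0.1, -0.5]
width: 0.0853
finger_force: 0.0
```

>>> drive_tool(
  deltas=[
    [[0, 0, 0], [0, 0, 0]],
    [[0, 0, 0], [0, 0, 0]],
    [[0, 0, 0], [0, 0, 0]],
    [[0, 0, 0], [0, 0, 0]],
    [[0, 0, 0], [0, 0, 0]],
  ],
  hand=-1,
)

```text
clock: 6.45
ee_pos: [0.4701, -0.043, 0.0717]
tool_rot: [3.141, -0.001, 0.003]
wrist_force: [-0.7, 0.2, 6.4]
width: 0.0389
finger_force: 60.3
```

>>> drive_tool(
  deltas=[
    [[0, 0, -0.1], [0, 0, 0]],
    [[0, 0, -0.25], [0, 0, 0]],
    [[0, 0, -0.4], [0, 0, 0]],
    [[0.0, 0.1, -0.55], [0, 0, 0]],
    [[0.02, 0.2, -0.58], [0, 0, 0]],
    [[0.05, 0.35, -0.58], [0, 0, 0]],
    [[0.05, 0.5, -0.58], [0, 0, 0]],
    [[0.05, 0.6, -0.58], [0, 0, 0]],
  ],
)

```text
clock: 7.25
ee_pos: [0.4842, -0.2254, 0.2446]
tool_rot: [3.141, -0.003, -0.0]
wrist_force: [0.3, -0.2, -0.9]
width: 0.0385
finger_force: 60.9
```

```bash
python3 - <<'E'
from h import *
st,p=look(['box_place_far','box_place_mouth','box_mouth'],fn='w5')
go(.485,-.297,.245,0)
E
```

```text
t 7.25 p [ 0.4842 -0.2254  0.2446] r [ 3.1405 -0.0029 -0.0001] F [ 0.3246 -0.1691 -0.9075] w 0.0385 ff 60.876479744911194 j [-0.5654  0.2009  1.5478 -0.0009  1.3923  1.0075]
box_place_far 0.78 [391.2 205.2] [ 0.4832 -0.296   0.008 ]
box_place_mouth 0.64 [393.2 118.4] [ 0.5717 -0.2942  0.008 ]
box_mouth 0.77 [427.6  37.2] [ 0.6192 -0.2965  0.116 ]
box_mouth 0.48 [ 74.5 241.6] [ 0.4735 -0.0262  0.116 ]
box_mouth 0.25 [391.6 208.3] [ 0.4995 -0.2769  0.116 ]
GO [0.004, 0.247, -0.003] [-0.001, 0.001, -0.002] rows> 1.5 0.0
```

View pics/w5.png

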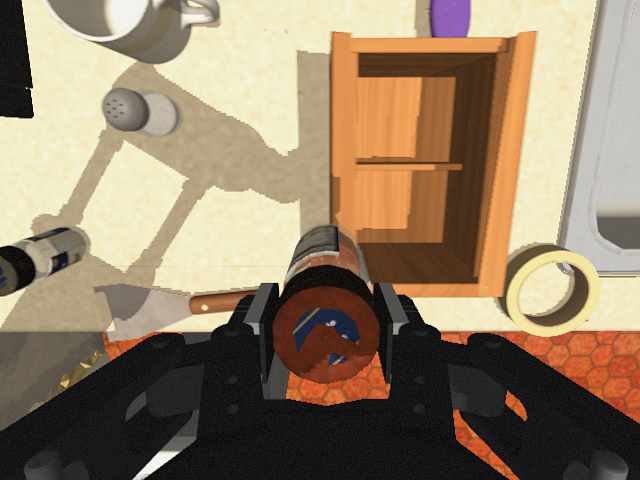

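The red jar hangs upright in the grip. The box opening spans columns 345-500 and its divider is at row 164. I'll lower the jar into the far compartment.

>>> drive_tool(
  deltas=[
    [[0, 0.15, 0], [0, 0, 0]],
    [[0, 0.24, 0], [0, 0, 0]],
    [[0, 0.24, 0.1], [0, 0, 0]],
    [[0, 0.24, 0.24], [0, 0, 0]],
    [[0, 0.24, 0.38], [0, 0, 0]],
    [[0, 0.24, 0.48], [0, 0, 0]],
    [[0, 0.24, 0.52], [0, 0, 0]],
    [[0, 0.24, 0.535], [0, 0, 0]],
  ],
)

```text
clock: 8.25
ee_pos: [0.4839, -0.2932, 0.0833]
tool_rot: [-3.14, -0.001, 0.003]
wrist_force: [0.1, 0.3, -0.3]
width: 0.0386
finger_force: 61.1
```

>>> drive_tool(
  deltas=[
    [[0, 0, 0.005], [0, 0, 0]],
    [[0, 0, 0.01], [0, 0, 0]],
    [[0, 0, 0.013], [0, 0, 0]],
    [[0, 0, 0.013], [0, 0, 0]],
  ],
)

```text
clock: 8.65
ee_pos: [0.4847, -0.2951, 0.0814]
tool_rot: [3.14, -0.001, 0.002]
wrist_force: [-0.2, -0.6, -1.3]
width: 0.0388
finger_force: 61.0
```

>>> drive_tool(
  deltas=[
    [[0, 0, 0.005], [0, 0, 0]],
    [[0, 0, 0.01], [0, 0, 0]],
    [[0, 0, 0.01], [0, 0, 0]],
  ],
)

```text
clock: 8.95
ee_pos: [0.4851, -0.2953, 0.0796]
tool_rot: [3.14, -0.002, 0.004]
wrist_force: [-1.4, 1.4, 9.9]
width: 0.0388
finger_force: 62.2
```

>>> drive_tool(
  deltas=[
    [[0, 0, -0.003], [0, 0, 0]],
    [[0, 0, -0.003], [0, 0, 0]],
    [[0, 0, -0.003], [0, 0, 0]],
    [[0, 0, -0.1], [0, 0, 0]],
    [[0, 0, -0.25], [0, 0, 0]],
    [[0, 0, -0.4], [0, 0, 0]],
    [[0, -0.05, -0.5], [0, 0, 0]],
    [[0, -0.2, -0.5], [0, 0, 0]],
  ],
  hand=0.36,
)

```text
clock: 9.75
ee_pos: [0.4875, -0.239, 0.2321]
tool_rot: [3.134, -0.007, 0.014]
wrist_force: [-0.1, 0.8, 0.1]
width: 0.0585
finger_force: 0.0
```

```bash
python3 - <<'E'
from h import *
st,p=look(['spice_a'],fn='w6')
go(.442,.056,.2,0)
E
```

```text
t 9.75 p [ 0.4875 -0.239   0.2321] r [ 3.1337 -0.0074  0.0144] F [-0.0616  0.7804  0.0602] w 0.0585 ff 0.0 j [-0.5829  0.2144  1.561  -0.0016  1.3541  0.993 ]
spice_a 0.62 [ 53.4 252.9] [0.4393 0.0557 0.    ]
spice_a 0.62 [379.1 212.2] [ 0.4817 -0.2978  0.    ]
GO [-0.138, -0.955, 0.097] [-0.002, -0.001, 0.001] rows> 5.8 0.0
```

View pics/w6.png

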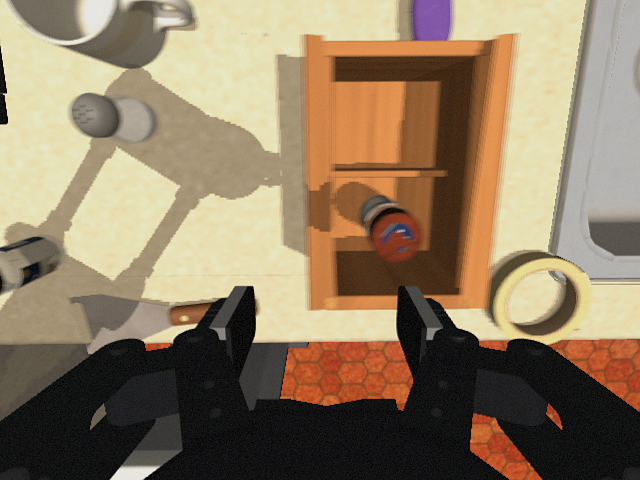

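The red jar stands upright in the far compartment at (390,230). Next is the blue jar.

>>> drive_tool(
  deltas=[
    [[-0.155, -0.983, 0.05], [0, 0, 0]],
    [[-0.155, -0.983, 0.05], [0, 0, 0]],
    [[-0.155, -0.983, 0.1], [0, 0, 0]],
    [[-0.155, -0.983, 0.1], [0, 0, 0]],
    [[-0.155, -0.983, 0.1], [0, 0, 0]],
    [[-0.155, -0.983, 0.1], [0, 0, 0]],
    [[-0.155, -0.983, 0.1], [0, 0, 0]],
    [[-0.155, -0.983, 0.2], [0, 0, 0]],
  ],
  hand=1,
)

```text
clock: 10.65
ee_pos: [0.4409, 0.0612, 0.1696]
tool_rot: [3.141, 0.006, 0.013]
wrist_force: [1.3, -0.7, -0.2]
width: 0.0855
finger_force: 0.0
```

>>> drive_tool(
  deltas=[
    [[0, 0, 0.15], [0, 0, 0]],
    [[0, 0, 0.25], [0, 0, 0]],
    [[0, 0, 0.335], [0, 0, 0]],
    [[0, 0, 0.335], [0, 0, 0]],
  ],
)

```text
clock: 11.05
ee_pos: [0.4351, 0.0593, 0.0638]
tool_rot: [3.141, -0.002, -0.013]
wrist_force: [-1.1, -0.6, 0.2]
width: 0.0856
finger_force: 0.0
```

>>> drive_tool(
  deltas=[
    [[0, 0, 0], [0, 0, 0]],
    [[0, 0, 0], [0, 0, 0]],
    [[0, 0, 0], [0, 0, 0]],
    [[0, 0, 0], [0, 0, 0]],
    [[0, 0, 0], [0, 0, 0]],
  ],
  hand=-1,
)

```text
clock: 11.55
ee_pos: [0.4394, 0.0599, 0.0685]
tool_rot: [3.141, -0.0, 0.006]
wrist_force: [-0.1, -0.5, 6.6]
width: 0.0393
finger_force: 60.2
```

>>> drive_tool(
  deltas=[
    [[0, 0, -0.1], [0, 0, 0]],
    [[0, 0, -0.25], [0, 0, 0]],
    [[0, 0, -0.4], [0, 0, 0]],
    [[0.05, 0.1, -0.55], [0, 0, 0]],
    [[0.12, 0.24, -0.58], [0, 0, 0]],
    [[0.18, 0.39, -0.58], [0, 0, 0]],
    [[0.24, 0.54, -0.58], [0, 0, 0]],
    [[0.3, 0.7, -0.58], [0, 0, 0]],
  ],
)

```text
clock: 12.35
ee_pos: [0.5279, -0.1502, 0.2417]
tool_rot: [3.141, -0.001, 0.003]
wrist_force: [1.0, 0.5, -1.4]
width: 0.0391
finger_force: 61.1
```

>>> drive_tool(
  deltas=[
    [[0.06, 0.15, 0], [0, 0, 0]],
    [[0.135, 0.3, 0], [0, 0, 0]],
    [[0.135, 0.43, 0], [0, 0, 0]],
    [[0.135, 0.487, 0], [0, 0, 0]],
    [[0.135, 0.487, 0], [0, 0, 0]],
    [[0.135, 0.487, 0], [0, 0, 0]],
  ],
)

```text
clock: 12.95
ee_pos: [0.5673, -0.2935, 0.2409]
tool_rot: [-3.14, 0.001, 0.001]
wrist_force: [0.3, 0.3, -0.9]
width: 0.0393
finger_force: 61.1
```

```bash
python3 - <<'E'
from h import *
st,p=look([])
go(.571,-.296,.083,0)
E
```

```text
t 12.95 p [ 0.5673 -0.2935  0.2409] r [-3.1397  0.0014  0.0007] F [ 0.2854  0.2599 -0.8698] w 0.0393 ff 61.106118857860565 j [-0.5871  0.3641  1.3234  0.0013  1.4555  0.9845]
GO [0.012, 0.011, 0.527] [-0.001, 0.0, 0.0] rows> 3.2 0.0
```

>>> drive_tool(
  deltas=[
    [[0.01, 0.008, 0.12], [0, 0, 0]],
    [[0.01, 0.008, 0.26], [0, 0, 0]],
    [[0.01, 0.008, 0.4], [0, 0, 0]],
    [[0.01, 0.008, 0.49], [0, 0, 0]],
    [[0.01, 0.008, 0.525], [0, 0, 0]],
    [[0.01, 0.008, 0.535], [0, 0, 0]],
    [[0.01, 0.008, 0.538], [0, 0, 0]],
  ],
)

```text
clock: 13.7
ee_pos: [0.5719, -0.2969, 0.081]
tool_rot: [3.14, 0.0, 0.003]
wrist_force: [0.3, 0.4, -1.5]
width: 0.039
finger_force: 61.1
```

>>> drive_tool(
  deltas=[
    [[0, 0, 0.005], [0, 0, 0]],
    [[0, 0, 0.01], [0, 0, 0]],
    [[0, 0, 0.01], [0, 0, 0]],
  ],
)

```text
clock: 14.0
ee_pos: [0.5712, -0.2975, 0.0774]
tool_rot: [3.141, -0.001, 0.002]
wrist_force: [-0.6, 0.3, -1.9]
width: 0.0389
finger_force: 61.1
```

>>> drive_tool(
  deltas=[
    [[0, 0, 0.004], [0, 0, 0]],
    [[0, 0, 0.007], [0, 0, 0]],
    [[0, 0, 0.007], [0, 0, 0]],
  ],
)

```text
clock: 14.3
ee_pos: [0.5716, -0.2976, 0.0765]
tool_rot: [3.14, -0.001, 0.004]
wrist_force: [-1.8, 1.1, 6.5]
width: 0.0389
finger_force: 62.2
```

>>> drive_tool(
  deltas=[
    [[0, 0, -0.003], [0, 0, 0]],
    [[0, 0, -0.003], [0, 0, 0]],
    [[0, 0, -0.003], [0, 0, 0]],
    [[0, 0, -0.12], [0, 0, 0]],
    [[0, 0, -0.28], [0, 0, 0]],
    [[-0.05, 0, -0.44], [0, 0, 0]],
    [[-0.15, 0, -0.6], [0, 0, 0]],
    [[-0.25, 0, -0.7], [0, 0, 0]],
  ],
  hand=0.36,
)

```text
clock: 15.1
ee_pos: [0.4961, -0.2975, 0.2865]
tool_rot: [3.14, 0.001, 0.003]
wrist_force: [-0.0, 0.2, 0.1]
width: 0.0582
finger_force: 0.0
```

>>> drive_tool(
  deltas=[
    [[-0.06, 0, -0.08], [0, 0, 0]],
    [[-0.06, 0, -0.08], [0, 0, 0]],
    [[-0.06, 0, -0.08], [0, 0, 0]],
  ],
)

```text
clock: 15.4
ee_pos: [0.4779, -0.2972, 0.3087]
tool_rot: [3.141, -0.002, 0.002]
wrist_force: [0.1, -0.2, -1.5]
width: 0.058
finger_force: 0.0
```

```bash
python3 - <<'E'
from h import *
st,p=look(['box_place_far','box_place_mouth','box_mouth','box_lid_home','spice_a'],fn='w7')
r=robot.regions_of('spice_box',p)[0];m=r['region'].astype(np.uint8)
cs=max(cv2.findContours(m,cv2.RETR_EXTERNAL,cv2.CHAIN_APPROX_NONE)[0],key=cv2.contourArea)
h=cv2.convexHull(cs)[:,0];P=np.array([at_z(p,u,.13,st)[:2] for u in h]).astype(np.float32)
print(r['bbox'],cv2.minAreaRect(P),cv2.approxPolyDP(P[:,None],.006,True)[:,0])
go(.46,.28,.30,0)
E
```

```text
t 15.4 p [ 0.4779 -0.2972  0.3087] r [ 3.1409 -0.002   0.0021] F [ 0.0852 -0.2149 -1.5268] w 0.058 ff 0.0 j [-0.6803  0.2207  1.3665  0.0003  1.5529  0.8918]
box_place_far 0.59 [326.8 191.9] [ 0.483 -0.299  0.008]
box_place_far 0.37 [323.4 191.3] [ 0.4838 -0.2948  0.008 ]
box_place_mouth 0.56 [324.7 118.7] [ 0.5691 -0.2966  0.008 ]
box_lid_home 0.7 [322.  151.3] [ 0.5348 -0.2943  0.116 ]
spice_a 0.93 [328.8 113.3] [ 0.5756 -0.3015  0.    ]
spice_a 0.85 [322.5 192.3] [ 0.4814 -0.2936  0.    ]
[241.5, 48.0, 408.2, 267.5] ((0.5245218276977539, -0.2962300777435303), (0.13684329390525818, 0.18927007913589478), 89.96656799316406) [[ 0.6189 -0.3636]
 [ 0.4327 -0.3633]
 [ 0.431  -0.2292]
 [ 0.6185 -0.2293]]
GO [-0.06, -1.923, 0.026] [-0.001, 0.001, -0.0] rows> 11.5 0.0
```

View pics/w7.png

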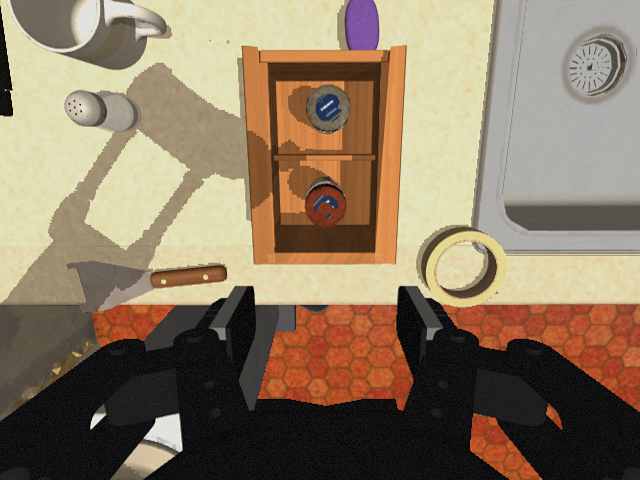

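The box is measured as a rectangle of 136.8 x 189.3 mm centred at (0.5245, -0.2963), with its axis parallel to world x. Both jars stand upright, one in each compartment: blue at (328,108), red at (326,204). Next is the lid.

>>> drive_tool(
  deltas=[
    [[-0.21, -0.93, 0], [0, 0, -0.593]],
    [[-0.21, -0.93, 0], [0, 0, -0.593]],
    [[-0.21, -0.93, 0], [0, 0, -0.593]],
    [[-0.21, -0.93, 0], [0, 0, -0.593]],
    [[-0.21, -0.93, 0], [0, 0, -0.593]],
    [[-0.21, -0.93, 0], [0, 0, -0.593]],
    [[-0.21, -0.93, 0], [0, 0, -0.593]],
    [[-0.21, -0.93, 0], [0, 0, -0.593]],
  ],
  hand=0.06,
)

```text
clock: 16.55
ee_pos: [0.4151, -0.0176, 0.3084]
tool_rot: [2.835, 1.352, -0.0]
wrist_force: [0.6, -0.2, -0.4]
width: 0.0452
finger_force: 0.0
```

>>> drive_tool(
  deltas=[
    [[0.705, -0.57, 0], [0, 0, 0]],
    [[0.705, -0.57, 0], [0, 0, 0]],
    [[0.705, -0.57, 0], [0, 0, 0]],
    [[0.705, -0.57, 0], [0, 0, 0]],
    [[0.705, -0.57, 0], [0, 0, 0]],
    [[0.705, -0.57, 0], [0, 0, 0]],
    [[0.705, -0.57, 0], [0, 0, 0]],
    [[0.705, -0.57, 0], [0, 0, 0]],
  ],
)

```text
clock: 17.35
ee_pos: [0.4165, 0.253, 0.3077]
tool_rot: [2.836, 1.349, -0.003]
wrist_force: [-0.9, 0.6, -0.0]
width: 0.045
finger_force: 0.0
```

```bash
python3 - <<'E'
from h import *
st,p=look(['lid_pull','lid','lid_narrow_end'],fn='w8')
r=robot.regions_of('lid',p)
for q in r[:2]:
    m=q['region'].astype(np.uint8)
    cs=max(cv2.findContours(m,cv2.RETR_EXTERNAL,cv2.CHAIN_APPROX_NONE)[0],key=cv2.contourArea)
    h=cv2.convexHull(cs)[:,0];P=np.array([at_z(p,u,.006,st)[:2] for u in h]).astype(np.float32)
    print(q['confidence'],q['bbox'],cv2.minAreaRect(P),cv2.approxPolyDP(P[:,None],.006,True)[:,0])
# dark bar on top of board
im=cv2.cvtColor(p['image'],cv2.COLOR_RGB2HSV);m=cv2.morphologyEx(r[0]['region'].astype(np.uint8),cv2.MORPH_CLOSE,np.ones((25,25)))
d=((im[...,2]<120)&(m>0)).astype(np.uint8);d=cv2.morphologyEx(d,cv2.MORPH_OPEN,np.ones((5,5)))
n,l,s,c=cv2.connectedComponentsWithStats(d)
for i in range(1,n):
    if s[i,4]>500:
        ys,xs=np.nonzero(l==i);P=np.array([at_z(p,u,.037,st)[:2] for u in zip(xs,ys)]).astype(np.float32);print(s[i],cv2.minAreaRect(P))
E
```

```text
t 17.35 p [0.4165 0.253  0.3077] r [ 2.8359  1.3486 -0.0026] F [-0.8936  0.5559 -0.0035] w 0.045 ff 0.0 j [ 0.4041  0.1037  1.5142 -0.0014  1.5253  1.0872]
lid_pull 0.93 [320.6 155.1] [0.4434 0.294  0.025 ]
lid 0.93 [322.9 153.1] [0.4462 0.2935 0.    ]
lid_narrow_end 0.79 [247.8 155.8] [0.373 0.349 0.   ]
0.7 [243.1, 98.6, 394.5, 196.6] ((0.44653114676475525, 0.29664790630340576), (0.11694730073213577, 0.17613838613033295), 52.72307205200195) [[0.5497 0.2897]
 [0.4809 0.1984]
 [0.347  0.3092]
 [0.4102 0.3893]]
```

View pics/w8.png

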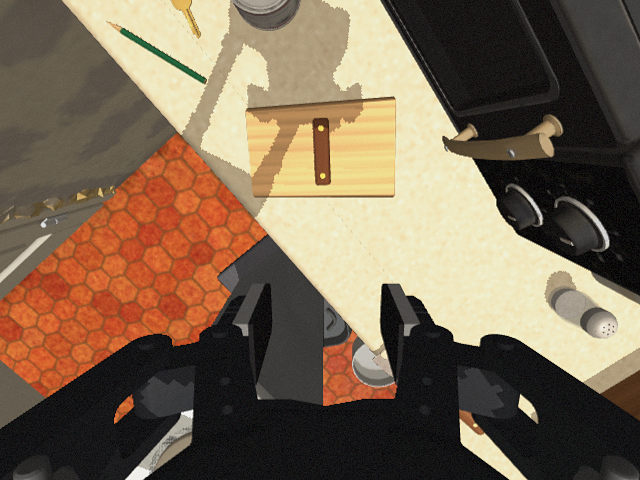

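The view shows the lid with its pull bar centred at (321,152). Its axis is at about 142° and its centre near (0.446, 0.295). I'll go down astride the bar and feel for the board.

>>> drive_tool(
  deltas=[
    [[0.1, -0.012, 0.15], [0, 0, -0.017]],
    [[0.168, -0.012, 0.3], [0, 0, -0.017]],
    [[0.168, -0.012, 0.46], [0, 0, -0.017]],
    [[0.168, -0.012, 0.62], [0, 0, -0.017]],
    [[0.168, -0.012, 0.76], [0, 0, -0.017]],
    [[0.168, -0.012, 0.826], [0, 0, -0.017]],
    [[0.168, -0.012, 0.826], [0, 0, -0.017]],
    [[0.168, -0.012, 0.826], [0, 0, -0.017]],
  ],
)

```text
clock: 18.4
ee_pos: [0.4454, 0.295, 0.0612]
tool_rot: [2.82, 1.385, 0.001]
wrist_force: [0.3, 1.1, 0.2]
width: 0.0451
finger_force: 0.0
```

>>> drive_tool(
  deltas=[
    [[0, 0, 0.015], [0, 0, 0]],
    [[0, 0, 0.03], [0, 0, 0]],
    [[0, 0, 0.045], [0, 0, 0]],
    [[0, 0, 0.06], [0, 0, 0]],
    [[0, 0, 0.075], [0, 0, 0]],
    [[0, 0, 0.08], [0, 0, 0]],
  ],
)

```text
clock: 19.0
ee_pos: [0.4442, 0.2951, 0.036]
tool_rot: [2.819, 1.387, -0.002]
wrist_force: [0.5, -0.6, 0.3]
width: 0.0456
finger_force: 0.0
```

>>> drive_tool(
  deltas=[
    [[0, 0, 0.01], [0, 0, 0]],
    [[0, 0, 0.02], [0, 0, 0]],
    [[0, 0, 0.03], [0, 0, 0]],
    [[0, 0, 0.03], [0, 0, 0]],
  ],
)

```text
clock: 19.4
ee_pos: [0.4442, 0.2951, 0.0271]
tool_rot: [2.819, 1.387, -0.002]
wrist_force: [-0.8, -0.1, -0.5]
width: 0.0454
finger_force: 0.0
```

>>> drive_tool(
  deltas=[
    [[0, 0, 0.01], [0, 0, 0]],
    [[0, 0, 0.02], [0, 0, 0]],
    [[0, 0, 0.03], [0, 0, 0]],
    [[0, 0, 0.03], [0, 0, 0]],
  ],
)

```text
clock: 19.8
ee_pos: [0.4442, 0.2951, 0.018]
tool_rot: [2.819, 1.387, -0.002]
wrist_force: [0.3, -0.7, -0.1]
width: 0.045
finger_force: 0.0
```

>>> drive_tool(
  deltas=[
    [[0, 0, 0.01], [0, 0, 0]],
    [[0, 0, 0.02], [0, 0, 0]],
    [[0, 0, 0.03], [0, 0, 0]],
    [[0, 0, 0.03], [0, 0, 0]],
  ],
)

```text
clock: 20.2
ee_pos: [0.4442, 0.2951, 0.0091]
tool_rot: [2.819, 1.387, -0.002]
wrist_force: [-0.8, -0.5, 0.7]
width: 0.0453
finger_force: 0.0
```

>>> drive_tool(
  deltas=[
    [[0, 0, 0.01], [0, 0, 0]],
    [[0, 0, 0.01], [0, 0, 0]],
  ],
)

```text
clock: 20.4
ee_pos: [0.4444, 0.2952, 0.0062]
tool_rot: [2.819, 1.387, -0.001]
wrist_force: [-0.6, 0.4, 0.0]
width: 0.045
finger_force: 0.0
```

>>> drive_tool(
  deltas=[
    [[0, 0, 0], [0, 0, 0]],
    [[0, 0, 0], [0, 0, 0]],
    [[0, 0, 0], [0, 0, 0]],
    [[0, 0, 0], [0, 0, 0]],
  ],
  hand=-1,
)

```text
clock: 20.8
ee_pos: [0.4448, 0.2954, 0.0069]
tool_rot: [2.819, 1.387, 0.001]
wrist_force: [-0.6, 0.5, 1.5]
width: 0.0167
finger_force: 60.2
```

>>> drive_tool(
  deltas=[
    [[-0.01, -0.02, -0.04], [0, 0, 0]],
    [[-0.03, -0.05, -0.12], [0, 0, 0]],
    [[-0.07, -0.09, -0.25], [0, 0, 0]],
    [[-0.081, -0.106, -0.4], [0, 0, 0]],
    [[-0.081, -0.106, -0.54], [0, 0, 0]],
    [[-0.081, -0.106, -0.667], [0, 0, 0]],
    [[-0.081, -0.106, -0.667], [0, 0, 0]],
  ],
)

```text
clock: 21.5
ee_pos: [0.4068, 0.2972, 0.2128]
tool_rot: [-2.818, -1.387, -0.019]
wrist_force: [-0.2, 0.5, -2.8]
width: 0.0168
finger_force: 59.8
```

>>> drive_tool(
  deltas=[
    [[-0.07, 0.05, 0], [0, 0, -0.05]],
    [[-0.17, 0.13, 0], [0, 0, -0.12]],
    [[-0.28, 0.21, 0], [0, 0, -0.19]],
    [[-0.39, 0.3, 0], [0, 0, -0.26]],
    [[-0.5, 0.385, 0], [0, 0, -0.33]],
    [[-0.61, 0.47, 0], [0, 0, -0.4]],
    [[-0.72, 0.555, 0], [0, 0, -0.4375]],
    [[-0.739, 0.569, 0], [0, 0, -0.4375]],
  ],
)

```text
clock: 22.3
ee_pos: [0.4031, 0.0122, 0.2059]
tool_rot: [-2.226, -2.217, 0.005]
wrist_force: [-0.6, 0.6, -2.1]
width: 0.0165
finger_force: 59.6
```

```bash
python3 - <<'E'
from h import *
pr(robot.get_state())
go(.43,-.28,.207,90)
E
```

```text
t 22.3 p [0.4031 0.0122 0.2059] r [-2.2262 -2.2167  0.0048] F [-0.6166  0.5542 -2.0929] w 0.0165 ff 59.64217007160187 j [-0.1404  0.0239  1.8547 -0.0025  1.2648 -0.1354]
GO [-0.974, 0.094, -0.002] [-0.001, 0.001, -0.003] rows> 5.9 0.0
```

>>> drive_tool(
  deltas=[
    [[-0.12, 0.03, 0], [0, 0, 0]],
    [[-0.25, 0.08, 0], [0, 0, 0]],
    [[-0.38, 0.17, 0], [0, 0, 0]],
    [[-0.5, 0.28, 0], [0, 0, 0]],
    [[-0.62, 0.4, 0], [0, 0, 0]],
    [[-0.75, 0.52, 0], [0, 0, 0]],
    [[-0.87, 0.64, 0], [0, 0, 0]],
    [[-1.0, 0.77, 0], [0, 0, 0]],
  ],
)

```text
clock: 23.1
ee_pos: [0.629, -0.2771, 0.2053]
tool_rot: [-2.22, -2.219, -0.0]
wrist_force: [0.8, -0.6, -1.9]
width: 0.0169
finger_force: 59.6
```

```bash
python3 - <<'E'
from h import *
st,p=look([])
go(.6785,-.2963,.15,90)
for q in robot.regions_of('lid',p)[:2]:
    dz=st['ee_pos'][2]-.0069
    m=q['region'].astype(np.uint8)
    cs=max(cv2.findContours(m,cv2.RETR_EXTERNAL,cv2.CHAIN_APPROX_NONE)[0],key=cv2.contourArea)
    h=cv2.convexHull(cs)[:,0];P=np.array([at_z(p,u,dz+.013,st)[:2] for u in h]).astype(np.float32)
    print(q['confidence'],q['bbox'],cv2.approxPolyDP(P[:,None],.004,True)[:,0])
for n in('lid_narrow_end','lid','lid_pull'):
    for m in robot.mark_of(n,p)[:2]: print(n,m['confidence'],m['at'],at_z(p,m['at'],dz+(.025 if n=='lid_pull' else 0),st))
save(p,'w9')
E
```

```text
t 23.1 p [ 0.629  -0.2771  0.2053] r [-2.22   -2.2187 -0.0001] F [ 0.8294 -0.6467 -1.949 ] w 0.0169 ff 59.636237025260925 j [-0.5166  0.4559  1.2623  0.0009  1.4263 -0.5162]
GO [-0.036, 0.141, 0.178] [0.004, 0.004, -0.002] rows> 1.4 0.1
0.66 [109.7, 151.9, 545.3, 398.6] [[ 0.7153 -0.2205]
 [ 0.7151 -0.309 ]
 [ 0.6223 -0.3297]
 [ 0.5437 -0.3074]
 [ 0.5434 -0.2296]
 [ 0.5497 -0.2221]
 [ 0.7045 -0.2155]]
lid_narrow_end 0.98 [141.1, 282.8] [ 0.5439 -0.2756  0.1984]
lid 0.64 [326.7, 286.0] [ 0.6302 -0.2773  0.1984]
lid_pull 0.86 [323.1, 306.4] [ 0.6288 -0.2758  0.2234]
```

>>> drive_tool(
  deltas=[
    [[-0.07, 0.1, 0.05], [0, 0, 0]],
    [[-0.07, 0.183, 0.1], [0, 0, 0]],
    [[-0.07, 0.183, 0.16], [0, 0, 0]],
    [[-0.07, 0.183, 0.2], [0, 0, 0]],
    [[-0.07, 0.183, 0.2], [0, 0, 0]],
    [[-0.07, 0.183, 0.2], [0, 0, 0]],
  ],
)

```text
clock: 23.95
ee_pos: [0.6825, -0.2975, 0.1475]
tool_rot: [2.221, 2.222, -0.0]
wrist_force: [0.3, 0.0, -2.5]
width: 0.0167
finger_force: 59.9
```

```bash
python3 - <<'E'
from h import *
st,p=look([])
dz=st['ee_pos'][2]-.0069
for n,z in(('lid_narrow_end',dz),('lid',dz),('box_mouth',.116),('box_place_mouth',.008)):
    for m in robot.mark_of(n,p)[:2]: print(n,round(m['confidence'],2),m['at'],at_z(p,m['at'],z,st))
go(.684,-.298,.124,90)
E
```

```text
t 23.95 p [ 0.6825 -0.2975  0.1475] r [ 2.2213  2.2216 -0.    ] F [ 0.2884  0.0366 -2.5371] w 0.0167 ff 59.85246419906616 j [-0.5044  0.5719  1.2004 -0.      1.3692 -0.5045]
lid_narrow_end 0.88 [142.7, 281.4] [ 0.5983 -0.2953  0.1406]
lid 0.56 [325.6, 285.6] [ 0.6832 -0.2974  0.1406]
GO [0.002, 0.002, 0.081] [0.001, 0.001, -0.0] rows> 0.5 0.0
```

>>> drive_tool(
  deltas=[
    [[0, 0.004, 0.02], [0, 0, 0]],
    [[0, 0.004, 0.04], [0, 0, 0]],
    [[0, 0.004, 0.055], [0, 0, 0]],
    [[0, 0.004, 0.07], [0, 0, 0]],
    [[0, 0.004, 0.077], [0, 0, 0]],
    [[0, 0.004, 0.077], [0, 0, 0]],
  ],
)

```text
clock: 24.8
ee_pos: [0.6841, -0.2982, 0.1231]
tool_rot: [-2.221, -2.221, 0.001]
wrist_force: [0.7, -0.6, -2.5]
width: 0.0167
finger_force: 59.9
```

>>> drive_tool(
  deltas=[
    [[0, 0, 0.002], [0, 0, 0]],
    [[0, 0, 0.005], [0, 0, 0]],
    [[0, 0, 0.005], [0, 0, 0]],
  ],
)

```text
clock: 25.1
ee_pos: [0.6846, -0.2985, 0.1227]
tool_rot: [2.221, 2.22, 0.0]
wrist_force: [-0.1, 0.8, -0.7]
width: 0.0165
finger_force: 60.1
```

>>> drive_tool(
  deltas=[
    [[0, -0.03, 0], [0, 0, 0]],
    [[0, -0.06, 0], [0, 0, 0]],
    [[0, -0.09, 0], [0, 0, 0]],
    [[0, -0.12, 0], [0, 0, 0]],
    [[0, -0.12, 0], [0, 0, 0]],
  ],
)

```text
clock: 25.6
ee_pos: [0.6459, -0.2984, 0.1225]
tool_rot: [-2.221, -2.219, 0.003]
wrist_force: [-2.2, 0.3, 2.3]
width: 0.0166
finger_force: 60.6
```

>>> drive_tool(
  deltas=[
    [[0, -0.04, 0], [0, 0, 0]],
    [[0, -0.08, 0], [0, 0, 0]],
    [[0, -0.12, 0], [0, 0, 0]],
    [[0, -0.16, 0], [0, 0, 0]],
    [[0, -0.2, 0], [0, 0, 0]],
    [[0, -0.2, 0], [0, 0, 0]],
  ],
)

```text
clock: 26.2
ee_pos: [0.5857, -0.2984, 0.1228]
tool_rot: [-2.221, -2.22, 0.003]
wrist_force: [-1.5, -0.0, 7.6]
width: 0.0167
finger_force: 61.3
```

>>> drive_tool(
  deltas=[
    [[0, 0, -0.003], [0, 0, 0]],
    [[0, 0, -0.003], [0, 0, 0]],
    [[0, 0, -0.003], [0, 0, 0]],
    [[0, -0.01, -0.003], [0, 0, 0]],
    [[0, -0.03, -0.003], [0, 0, 0]],
    [[0, -0.05, -0.003], [0, 0, 0]],
    [[0, -0.07, -0.003], [0, 0, 0]],
    [[0, -0.09, -0.003], [0, 0, 0]],
  ],
  hand=-0.39,
)

```text
clock: 27.0
ee_pos: [0.5607, -0.2983, 0.123]
tool_rot: [2.222, 2.221, -0.0]
wrist_force: [0.4, 0.5, -0.3]
width: 0.026
finger_force: 0.5
```

```bash
python3 - <<'E'
from h import *
st,p=look([])
for n,z in(('lid_narrow_end',.116),('lid_pull',.141),('box_mouth',.116)):
    for m in robot.mark_of(n,p)[:1]: print(n,round(m['confidence'],2),m['at'],at_z(p,m['at'],z,st))
E
```

```text
t 27.0 p [ 0.5607 -0.2983  0.123 ] r [ 2.2218  2.2211 -0.0001] F [ 0.4012  0.4599 -0.3165] w 0.026 ff 0.4520717728883028 j [-0.5983  0.4291  1.5185 -0.0001  1.1939 -0.598 ]
lid_narrow_end 0.46 [333.0, 283.9] [ 0.5649 -0.2974  0.116 ]
lid_pull 0.73 [334.6, 306.7] [ 0.565 -0.297  0.141]
```

>>> drive_tool(
  deltas=[
    [[0, -0.02, 0], [0, 0, 0]],
    [[0, -0.04, 0], [0, 0, 0]],
    [[0, -0.06, 0], [0, 0, 0]],
    [[0, -0.08, 0], [0, 0, 0]],
    [[0, -0.08, 0], [0, 0, 0]],
  ],
)

```text
clock: 27.7
ee_pos: [0.536, -0.2982, 0.1231]
tool_rot: [-2.222, -2.22, 0.001]
wrist_force: [0.6, 0.4, 0.5]
width: 0.026
finger_force: 0.0
```

Now small steps, watching the force.

>>> drive_tool(
  deltas=[
    [[0, -0.005, 0], [0, 0, 0]],
    [[0, -0.01, 0], [0, 0, 0]],
    [[0, -0.015, 0], [0, 0, 0]],
    [[0, -0.02, 0], [0, 0, 0]],
    [[0, -0.02, 0], [0, 0, 0]],
  ],
)

```text
clock: 28.2
ee_pos: [0.5312, -0.2981, 0.123]
tool_rot: [-2.222, -2.221, -0.0]
wrist_force: [1.0, 0.8, -0.0]
width: 0.0262
finger_force: 0.7
```

>>> drive_tool(
  deltas=[
    [[0, -0.004, 0], [0, 0, 0]],
    [[0, -0.008, 0], [0, 0, 0]],
    [[0, -0.01, 0], [0, 0, 0]],
    [[0, -0.01, 0], [0, 0, 0]],
  ],
)

```text
clock: 28.6
ee_pos: [0.5286, -0.298, 0.123]
tool_rot: [2.222, 2.221, 0.001]
wrist_force: [4.2, 2.2, -0.1]
width: 0.0262
finger_force: 1.6
```

>>> drive_tool(
  deltas=[
    [[0, -0.004, 0], [0, 0, 0]],
    [[0, -0.007, 0], [0, 0, 0]],
    [[0, -0.007, 0], [0, 0, 0]],
  ],
)

```text
clock: 28.9
ee_pos: [0.5286, -0.2981, 0.123]
tool_rot: [2.22, 2.218, 0.006]
wrist_force: [8.5, 1.4, -3.6]
width: 0.0262
finger_force: 4.0
```

>>> drive_tool(
  deltas=[
    [[0, -0.004, 0], [0, 0, 0]],
    [[0, -0.008, 0], [0, 0, 0]],
    [[0, -0.01, 0], [0, 0, 0]],
    [[0, -0.01, 0], [0, 0, 0]],
  ],
)

```text
clock: 29.3
ee_pos: [0.5286, -0.298, 0.1229]
tool_rot: [2.217, 2.215, 0.012]
wrist_force: [14.8, 3.0, -7.4]
width: 0.026
finger_force: 7.2
```

>>> drive_tool(
  deltas=[
    [[0, -0.004, 0], [0, 0, 0]],
    [[0, -0.008, 0], [0, 0, 0]],
    [[0, -0.012, 0], [0, 0, 0]],
    [[0, -0.013, 0], [0, 0, 0]],
    [[0, -0.013, 0], [0, 0, 0]],
  ],
)

```text
clock: 29.8
ee_pos: [0.5286, -0.2981, 0.1229]
tool_rot: [2.214, 2.21, 0.02]
wrist_force: [23.1, 3.1, -12.0]
width: 0.0262
finger_force: 11.4
```

>>> drive_tool(
  deltas=[
    [[0, 0.015, 0], [0, 0, 0]],
    [[0, 0.03, 0], [0, 0, 0]],
    [[0, 0.043, 0], [0, 0, 0]],
    [[0, 0.043, 0], [0, 0, 0]],
  ],
)

```text
clock: 30.2
ee_pos: [0.5317, -0.2986, 0.1228]
tool_rot: [-2.221, -2.221, 0.002]
wrist_force: [-0.1, -0.2, 0.2]
width: 0.0258
finger_force: 0.0
```

>>> drive_tool(
  deltas=[
    [[0, 0, 0], [0, 0, 0]],
    [[0, 0, 0], [0, 0, 0]],
    [[0, 0, -0.05], [0, 0, 0]],
    [[0, 0, -0.15], [0, 0, 0]],
    [[0, 0, -0.3], [0, 0, 0]],
    [[0, 0, -0.45], [0, 0, 0]],
    [[-0.2, 0, -0.6], [0, 0, 0]],
    [[-0.3, 0, -0.6], [0, 0, 0]],
  ],
  hand=0.2,
)

```text
clock: 31.0
ee_pos: [0.5331, -0.3861, 0.3077]
tool_rot: [2.213, 2.219, 0.001]
wrist_force: [0.4, -0.8, 0.2]
width: 0.051
finger_force: 0.0
```

```bash
cat > v.py <<'E'
from h import *
st,p=look([]);save(p,'w10')
for n,z in(('lid',.116),('lid_narrow_end',.116),('lid_pull',.141),('box_mouth',.116),('box_lid_home',.116)):
    for m in robot.mark_of(n,p)[:1]: print(n,round(m['confidence'],2),m['at'],at_z(p,m['at'],z,st))
for n,z in(('lid',.129),('spice_box',.130)):
  for q in robot.regions_of(n,p)[:1]:
    m=q['region'].astype(np.uint8)
    cs=max(cv2.findContours(m,cv2.RETR_EXTERNAL,cv2.CHAIN_APPROX_NONE)[0],key=cv2.contourArea)
    h=cv2.convexHull(cs)[:,0];P=np.array([at_z(p,u,z,st)[:2] for u in h]).astype(np.float32)
    print(n,q['confidence'],q['bbox'],cv2.minAreaRect(P),cv2.approxPolyDP(P[:,None],.004,True)[:,0])
E
python3 v.py
```

```text
t 31.0 p [ 0.5331 -0.3861  0.3077] r [2.2134 2.2193 0.0012] F [ 0.3931 -0.8462  0.1894] w 0.051 ff 0.0 j [-0.7327  0.3711  1.1528  0.0004  1.6104 -0.7354]
lid 0.89 [324.3, 113.0] [ 0.5335 -0.2982  0.116 ]
lid_pull 0.62 [319.5, 107.3] [ 0.5295 -0.2954  0.141 ]
lid 0.85 [220.3, 41.6, 431.8, 173.8] ((0.5329773426055908, -0.2966877520084381), (0.10888038575649261, 0.17397716641426086), 89.84825897216797) [[ 0.6196 -0.2425]
 [ 0.6189 -0.3505]
 [ 0.4474 -0.3428]
 [ 0.4474 -0.2489]]
spice_box 0.77 [195.8, 21.2, 433.6, 191.9] ((0.5252473950386047, -0.2964598834514618), (0.18851076066493988, 0.13466723263263702), 0.05316537246108055) [[ 0.6192 -0.2304]
 [ 0.6187 -0.3637]
 [ 0.4311 -0.363 ]
 [ 0.4324 -0.2295]]
```

The lid measures home. Its wide end is at x = 0.619 m, flush with the mouth at 0.619 m, with about 4 mm left at the closed end, and it is centred. The gripper is clear, so I'll hand in.

```bash
python3 -c "
from workcell import robot
print(robot.sign_off())"
```

```text
the job is handed in; nothing more can be done
None
```

The job is handed in: both spice jars stand upright in the box, one in each compartment, and the lid was pushed home with about 23 N, its wide end measuring flush with the mouth. The gripper is open and clear of everything, and at no point did I touch the salt shaker, mug or tin.

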